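# Set a wood strip to length against the flip stop of a sawing board

## Task

Get the wood strip on the sawing board ready to be cut to length: flip the hinged stop down over the fence, fully home, then slide the strip so that it lies flush along the fence with its end up against the screw of the lowered stop. Seat it by pressing its end against that screw with a steady push of about 10 N for a second (never more than 15 N, and do not force the stop either), then leave it there, up against the screw, without disturbing the things lying around.

Things in the scene. Friction and masses are not known exactly. Their poses are not given: they have to be found in the camera images.
- jig: sawing board fixed to the surface: plywood base 140 (x) x 340 (y) x 12 mm with a wooden fence along its far side. Origin: centre of the underside; x points across the bed to the fence, y along the fence to the stop. Bed at z = 12 mm. Fence: full length, face to the bed at x = 35 mm, 18 mm thick, top at z = 42 mm. Position and yaw vary
- stop: aluminium bracket, 30 x 40 mm, 18 mm high, clamped rigidly on the fence and carrying the hinged steel flag; its place along the fence varies. Origin: on the fence's top at mid thickness (x = 44, z = 42 mm in the board's frame), axes parallel to the board's. The flag's hinge axis runs along y, 12 mm above the origin
- flag (a joint): hinge angle of the flag, rad: 0 = fully down (cushioned stop), starts raised, 1.6 to 1.8, limit 1.9. Its bar (13 wide, 10 mm thick) reaches 75 mm from the axis; down it lies level towards -x of the board, raised it stands up. Push it from the fence side (+x) over to -x, then down. Stiff by friction (0.12 N m): it stays where it is left
- stop_face (a point): centre of the blade's face that looks to the strip (to -y of the board); moves with the flag, axes the board's when down. Blade: 34 mm wide, 8 thick, 12 to 46 mm from the hinge axis; down it bars the strip's path to 3 mm above the bed, raised it points to -x. From here a brass stop screw, 11 mm across, stands out to -y by 4 to 28 mm, rigid, set anew each time, not measured: feel for it
- flag_thumb (a point): middle of the outer side (up when down, towards +x of the board when raised) of the black thumb piece at the flag's end, 63 mm from the hinge axis; the piece is 24 mm long, 17 wide, 12.5 thick
- pin (a joint): how far, in m, the thin feeler pin (4 mm across) in the tip of the stop screw is pressed in: 0 = out, 5 mm proud of the tip; 0.005 = level with the tip, so that the strip bears on the screw itself. Very light spring (0.15 N at most), it does not push the strip back. It says nothing of where the screw is until the strip touches it
- strip: loose plain wood strip 40 (x) x 160 (y) x 18 mm, 0.08 to 0.17 kg, flat on the bed, at first off the fence, slightly askew and 40 to 110 mm short of the stop's blade. Origin: centre of its underside; y along its length, towards the stop. Flush on the fence its origin is at x = 15 mm in the board's frame. The shorter offcut of the same wood beside the board is not meant
- strip_end (a point): centre of the strip's end face that is to meet the stop (its +y end)
- paint_grey: bystander: paint pot, 31 mm across and 30 mm high, standing on the board's bed beyond the stop; origin under its centre
- glue_bottle: bystander: upright glue bottle, 37 mm across, 105 mm high; origin under its centre
- tape_roll: bystander: roll of tape lying flat, 60 mm across, 18 mm high; origin under its centre
- sanding_block: bystander: cork sanding block 31 x 63 x 20 mm; origin under its centre
- pliers: bystander: pliers 50 x 133 x 11 mm, lying; origin under their centre
- offcut: bystander: short offcut of the strip's wood, 40 x 55 x 18 mm; origin under its centre

How it is judged (in metres and radians):
On the way, in this order (a step that is already met when the one before it is completed fails the run):
1. the flag is flipped fully down (within 0.06 rad) (value of joint flag below 0.06 rad), for 0.2 s.
2. with the flag down, the strip, flush along the fence, is pressed against it with more than 5 N for 0.4 s (value of joint flag below 0.06 rad and x of strip in the frame of jig above 0.0125 m and angle between the x axis of strip and the x axis of jig, either way round below 0.025 rad and contact force between strip and stop above 5 N), for 0.4 s.
At the end, for the whole second after the job is handed in: the flag is down (within 0.06 rad), the strip lies at rest flat on the bed, flush along the fence (within 2.5 mm and 0.025 rad), its end within 2 mm of the stop screw's tip (feeler pin pressed in by more than 3 of its 5 mm) and no more than 29.5 mm from the blade (value of joint flag below 0.06 rad and x of strip in the frame of jig above 0.0125 m and angle between the x axis of strip and the x axis of jig, either way round below 0.025 rad and y of strip_end in the frame of stop_face above -0.0295 m and value of joint pin above 0.003 m and z of strip in the frame of jig below 0.016 m and linear speed of strip below 0.01 m/s); the robot touches nothing.
It fails at once if the strip is pressed against the stop with more than 15 N (contact force between strip and stop above 15 N).
It fails at once if the robot presses on the stop or its flag with more than 25 N (contact force between any of the fingers, the arm and stop above 25 N).
It fails at once if a bystander is moved by more than 30 mm (distance of any of paint_grey, glue_bottle, tape_roll, sanding_block, pliers, offcut from where it was at the start of the episode above 0.03 m).
It also fails if it takes over 64 s, if anything falls off the work surface, if the arm or the gripper's body presses on something with over 40 N, if the wrist force passes 120 N, or if a joint passes its speed limit or range.

## Robot

A 6-joint arm with a two-finger parallel gripper is mounted at the origin on a cart in front of the work surface, level with it; the furniture and walls round the work are solid. World frame = base frame: x ahead of the robot, y to its left, z up, the work surface at z = 0. Lengths are in mm, angles in degrees, forces in N, time in s.
With the tool pointing down it reaches from about 375 to 750 mm from the base axis. Payload 9 kg.
Tool frame: the origin (TCP) lies between the finger pads; the fingertips stand 14 mm ahead of it and the grasp point (between the pads) lies 5 mm behind it; z points along the fingers, y is the direction in which the jaws open and shut (so a half turn about z gives the same grasp; the last joint's range is limited). The gripper opens to 85 mm and grips with 20 to 120 N. Pads are 22 mm wide; open, the fingers measure 114 mm over their backs; the gripper's body (76 mm by 85 mm) begins 54 mm behind the grasp point. The pads swing forward as they close: fully open they stand 13 mm farther back than shut.
Start: joints at [-78.192, 5.964, 5.575, 89.605, 0, 77.527], TCP at [246.749, -546.946, 245.331] pointing down, gripper open.
Joint ranges: [-171.21, 171.21], [-48.23, 106.86], [-62.78, 66.21], [-105.2, 120.99], [-86.42, 89.51], [-180, 180]. Speed limits (degrees/s): [127.2, 127.2, 147.25, 180, 180, 180].

## Interface

Orientations are given as a 3x3 rotation matrix whose columns are the frame's x, y, z axes.
In Python, from rig import env gives the robot as it stands. The module is installed in compiled form; this text tells all that it offers.
- The arm moves only by the tool carry_out, never from a script. Its arguments are lists of equal length, an entry for each row: "slide": the shift along the tool's x, y, z in cm, a list of three; "turn": the turn about the tool's z in rad. In form: {"slide": [[dx, dy, dz], ...], "turn": [turn, ...]}. A call has 1 to 12 rows; each row is the pose to reach, as a shift and turn from the pose commanded when the call began, along the tool's axes at that moment; what a row does not reach only later rows make up. A row lasts 1/10 s, in which the tool goes at most 50 mm and 8.59 degrees, less where a joint would pass 70% of its speed; a pose out of reach is approached as far as the arm can. A call with a gripper value outside its range is refused whole. "fingers" is the finger opening in cm, from 0 to 8.54, set as the call begins (left out, the last holds). The fingers move at their own pace and stop on an object; "newtons" is the grip in N (left out, the last holds). Time passes only in rows, so rows that repeat a pose let the fingers close. It gives the time, the measured TCP pose, the force and the opening at its end, in the units of the state.
- env.read_state(): the state, without advancing time (a new reading comes with each control period).
- env.read_camera(name): name is "scene" or "top" or "wrist"; returns a dict with "frame" (480x640x3 uint8, red, green, blue), "z_map" (480x640 float32, mm along the optical axis (not along the pixel's ray), 0 where there is no reading), "vertical_fov" (degrees; the focal length in pixels is half the picture's height over the tangent of half this angle, whatever the lens; pixels are square), "cx", "cy" (the principal point, pixels), "T" (4x4, takes a point from camera to world coordinates). Camera axes: x right, y up, looking along -z (the intrinsics and any distortion apply to the point x, -y, -z); pixel columns grow to the right and rows downward; lengths in mm; the calibration is good to about 2 mm. A picture is of the moment at which its call begins.
- env.job_done(): hands the job in, once; it reports no verdict.
Trained networks look in a picture, given as the dict that the camera call returned (one of the last four; its "shot" number tells which), for a name from the list of things; names that differ only in an ending like _2 or _b are one class to them, and where a whole thing is asked for, a point or a joint stands for the part that bears it (a point fixed in the world has none). Each returns a list of dicts, best first, with "p" (0 to 1); they miss things now and then, are a little off and sometimes report something else, mostly with a low value. They report only what shows in the picture. A call takes as long as a camera call.
- env.regions_of(picture, label): "mask" (480x640 bool, what is visible of it) and "rect" ([left, top, right, bottom] in pixels, round what is visible of it).
- env.mark_of(picture, label): "at" ([row, column] in pixels: a listed point, or the origin of a listed thing).
The state is a dict: "t": time; "joint_positions": joint angles; "dq": joint speeds; "joint_efforts": joint torques, N m; "ee_pos": TCP position; "orientation": TCP orientation; "force": force on the tool from outside, world axes, zero at the start; "torque": the same for the moment, N m; "opening": finger opening in mm.
Only numpy, scipy, OpenCV 4.12 (cv2) and the standard library are available. Lean on these libraries where they do the work, as an engineer would, in place of code of your own. Each camera call takes 0.05 s, during which the arm holds its last target.

## Working session

There is one attempt and no reset: what is moved stays moved. The work goes in short steps, Python scripts to look and compute and a tool call to move; the robot and the scene stay as the last step left them, time stands still between calls to the robot, and variables do not carry over. Pictures are saved under pics/ and viewed, and the job is handed in when it is done.

Besides the shell and the picture viewer there is one more tool, called after "Emit:" as a command line: name --pt "numbers of a row" for each row, then --argument value for the rest. carry_out: Moves the arm, as the interface text tells. Its arguments: {"type":"object","properties":{"slide":{"type":"array"},"turn":{"type":"array"},"fingers":{"type":"number"},"newtons":{"type":"number"}},"required":["slide","turn"]}

```bash
mkdir -p pics
cat > h.py <<'E'
from rig import env
import numpy as np, cv2
def K(p):
    f=240/np.tan(np.radians(p["vertical_fov"]/2)); return f,p["cx"],p["cy"]
def unproj(p,r,c,z):
    f,cx,cy=K(p); v=np.array([(c-cx)/f*z,-(r-cy)/f*z,-z,1]); return (np.array(p["T"])@v)[:3]
def ray(p,r,c):
    T=np.array(p["T"]);f,cx,cy=K(p); d=T[:3,:3]@np.array([(c-cx)/f,-(r-cy)/f,-1]); return T[:3,3],d
def onz(p,r,c,z):
    o,d=ray(p,r,c); return o+d*(z-o[2])/d[2]
def proj(p,X):
    q=np.linalg.inv(np.array(p["T"]))@np.append(X,1); f,cx,cy=K(p); return np.array([cy-f*q[1]/-q[2], cx+f*q[0]/-q[2]])
def cloud(p):
    f,cx,cy=K(p); z=p["z_map"].astype(float); r,c=np.mgrid[:480,:640]
    P=np.stack([(c-cx)/f*z,-(r-cy)/f*z,-z],-1); T=np.array(p["T"]); return P@T[:3,:3].T+T[:3,3]
def save(p,n): cv2.imwrite("pics/"+n,p["frame"][:,:,::-1])
E
python3 - <<'E'
from h import *
np.set_printoptions(precision=1,suppress=True)
for n in ["scene","top","wrist"]:
    p=env.read_camera(n); save(p,n+"0.png"); print(n,p.keys(),p["vertical_fov"],p["cx"],p["cy"]); print(np.array(p["T"]))
    for l in ["jig","stop","stop_face","flag_thumb","strip","strip_end","paint_grey","glue_bottle","tape_roll","sanding_block","pliers","offcut"]:
        m=env.mark_of(p,l)
        for k in m[:2]:
            r,c=k["at"]; ri,ci=int(np.clip(round(r),0,479)),int(np.clip(round(c),0,639))
            print(l,round(k["p"],2),np.array(k["at"]),unproj(p,r,c,p["z_map"][ri,ci]))
print(env.read_state())
E
```

```text
scene dict_keys(['frame', 'z_map', 'vertical_fov', 'cx', 'cy', 'T', 'shot']) 42.2910352211231 325.7639258524006 228.1281626048658
[[ -0.9   0.3  -0.4 144.5]
 [ -0.5  -0.5   0.7 828.9]
 [  0.    0.8   0.6 767.5]
 [  0.    0.    0.    1. ]]
jig 0.69 [233.6 390.2] [ 545.5 -160.7   14.5]
stop 0.68 [234.3 353.3] [585.  -66.4  56.6]
stop_face 0.56 [221.6 367.8] [558.7 -74.   91.5]
flag_thumb 0.86 [203.3 346. ] [601.2 -62.1 126.3]
strip 0.97 [218.2 407.3] [ 530.8 -213.5   27.6]
strip_end 0.8 [232.  399.3] [ 529.  -169.5   19.1]
paint_grey 0.56 [273.1 376.2] [508.4 -15.6  25.3]
glue_bottle 0.56 [205.  315.4] [ 740.3 -183.     9.7]
glue_bottle 0.27 [271.2 234.1] [764.1  90.8  -0. ]
tape_roll 0.58 [311.  264.5] [649.8 153.3  -2.5]
sanding_block 0.74 [299.6 316.8] [571.7  98.8  18. ]
pliers 0.75 [272.1 233.1] [765.2  92.8  -1.3]
offcut 0.63 [317.1 355.7] [491.2 101.1  14.9]
top dict_keys(['frame', 'z_map', 'vertical_fov', 'cx', 'cy', 'T', 'shot']) 44.23469343985605 324.6879827601828 236.46189457395454
[[   0.1    1.    -0.2  386.9]
 [  -1.     0.1   -0.   -71. ]
 [   0.     0.2    1.  1179. ]
 
[... 765 characters left out ...]
ist dict_keys(['frame', 'z_map', 'vertical_fov', 'cx', 'cy', 'T', 'shot']) 59.788822361902554 326.30057137202465 241.1117015027929
[[   0.4    0.9    0.3  320.5]
 [  -0.9    0.4    0.1 -514. ]
 [   0.    -0.3    1.   373.2]
 [   0.     0.     0.     1. ]]
{'t': 1.95, 'joint_positions': array([-78.2,   6. ,   5.6,  89.6,   0. ,  77.5]), 'dq': array([ 0.1, -0. , -0. , -0. ,  0.1,  0. ]), 'joint_efforts': array([  0. , -55.7,  50.4,   0. ,  -0. ,  -0. ]), 'ee_pos': array([ 246.7, -547. ,  245.3]), 'orientation': array([[ 0.9,  0.4,  0. ],
       [ 0.4, -0.9, -0. ],
       [-0. ,  0. , -1. ]]), 'force': array([-0.9, -0.6, -0.1]), 'torque': array([-0. , -0. ,  0.1]), 'opening': 85.60169088849443}
```

View pictures.

View pics/top0.png

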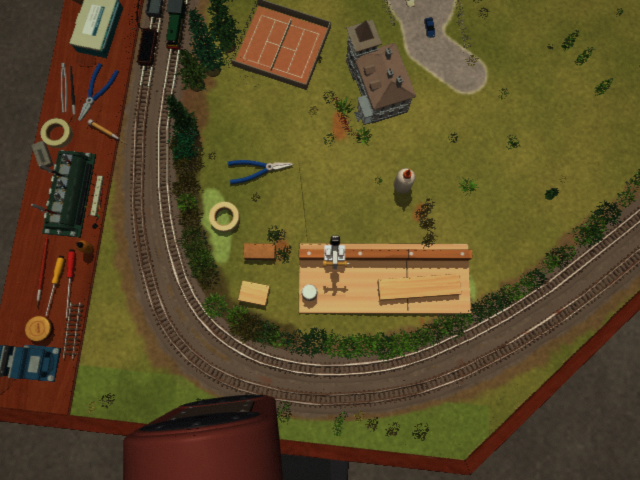

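View pics/scene0.png

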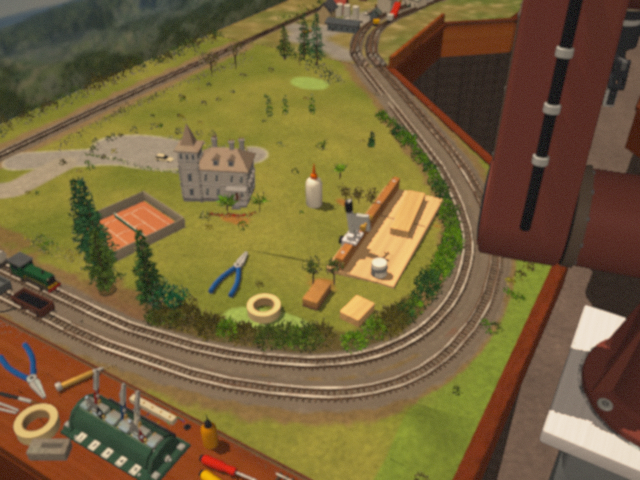

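Run:
```python
from h import *
np.set_printoptions(precision=3,suppress=True)
s=env.read_state(); print(s['orientation'],s['t'])
p=env.read_camera("top"); P=cloud(p); np.save("top.npy",P)
q=env.read_camera("scene"); Q=cloud(q)
for n,pp,C in(("top",p,P),("scene",q,Q)):
    for l in["jig","strip","stop"]:
        for m in env.regions_of(pp,l)[:1]:
            M=m["mask"]; X=C[M]; print(n,l,round(m["p"],2),m["rect"],M.sum(),np.percentile(X,[2,50,98],axis=0).round(0).tolist())
            cs=cv2.findContours(M.astype(np.uint8),0,2)[0]; c=max(cs,key=cv2.contourArea)
            b=cv2.boxPoints(cv2.minAreaRect(c))
            z={"jig":12,"strip":30,"stop":60}[l]
            print([onz(pp,y,x,z)[:2].round(1).tolist() for x,y in b])
# fence: pts z 36..50
sel=(P[...,2]>36)&(P[...,2]<50)&(P[...,1]>-340)&(P[...,1]<50)&(P[...,0]>500)&(P[...,0]<650)
X=P[sel]; print(len(X),np.median(X,0)); c=X[:,:2]-X[:,:2].mean(0); w,v=np.linalg.eigh(c.T@c); print(v[:,1],X[:,:2].mean(0)); t=c@v[:,1]; u=c@v[:,0]; print(t.min(),t.max(),np.percentile(u,[2,98]))
img=cv2.resize(p["frame"][220:330,290:480],None,fx=4,fy=4,interpolation=2); cv2.imwrite("pics/topz.png",img[:,:,::-1])
```

```text
[[ 0.912  0.411  0.   ]
 [ 0.411 -0.912 -0.   ]
 [-0.     0.    -1.   ]] 1.95
top jig 0.64 [297.9, 246.6, 473.1, 315.4] 9520 [[481.0, -341.0, 6.0], [559.0, -162.0, 12.0], [628.0, -14.0, 44.0]]
[[470.3, -15.9], [609.5, -2.0], [641.1, -347.2], [501.0, -352.9]]
top strip 0.97 [375.3, 275.7, 461.0, 299.9] 1693 [[515.0, -322.0, 22.0], [542.0, -245.0, 29.0], [569.0, -169.0, 33.0]]
[[548.9, -163.1], [576.0, -322.3], [535.2, -327.3], [508.3, -169.2]]
top stop 0.68 [322.8, 236.3, 346.8, 265.9] 507 [[558.0, -94.0, 10.0], [586.0, -73.0, 61.0], [607.0, -55.0, 128.0]]
[[618.2, -49.6], [622.4, -92.0], [564.0, -97.3], [559.8, -55.4]]
scene jig 0.97 [329.8, 180.3, 437.6, 290.5] 4756 [[478.0, -331.0, 5.0], [552.0, -133.0, 11.0], [612.0, -4.0, 42.0]]
[[603.4, 5.4], [674.0, -413.4], [494.3, -339.0], [464.2, 37.6]]
scene strip 0.64 [389.1, 192.8, 426.9, 237.6] 922 [[512.0, -320.0, 13.0], [538.0, -227.0, 28.0], [567.0, -163.0, 31.0]]
[[543.0, -141.1], [580.6, -331.5], [531.2, -320.3], [499.4, -134.4]]
scene stop 0.67 [338.4, 200.2, 373.0, 247.2] 748 [[557.0, -93.0, 33.0], [586.0, -68.0, 82.0], [613.0, -51.0, 125.0]]
[[595.1, -19.5], [657.7, -167.0], [596.6, -180.5], [540.6, -33.2]]
1934 [ 599.503 -147.854   41.296]
[-0.136  0.991] [ 592.987 -146.459]
-195.82430637600964 192.9639720538432 [-48.27   70.633]
```

View pics/topz.png

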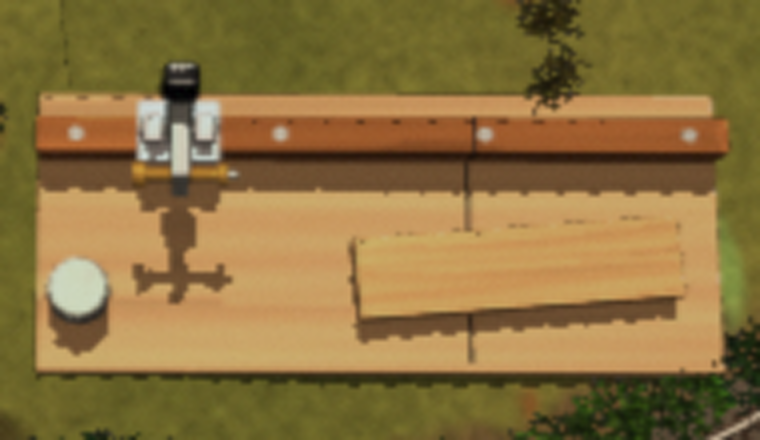

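Emit:
carry_out --pt "4 -1.6 -0.5" --pt "8 -3.2 -1" --pt "12 -4.8 -1.5" --pt "16 -6.4 -2" --pt "20 -8 -3" --pt "24 -9.6 -3.5" --pt "28 -11.2 -4" --pt "32 -12.8 -4.5" --pt "36 -14.4 -5" --pt "41.6 -16 -5.5" --pt "41.6 -16 -5.5" --turn '[-0.12, -0.24, -0.36, -0.48, -0.6, -0.72, -0.84, -0.96, -1.08, -1.22, -1.22]' --fingers 0

```text
t: 3.45
ee_pos: [562.9, -226.5, 300.7]
orientation: [[-0.082, 0.997, 0.001], [0.997, 0.082, 0.0], [0.0, 0.001, -1.0]]
force: [-0.5, -0.4, 0.4]
opening: 0.3
```

Run:
```python
from h import *
np.set_printoptions(precision=3,suppress=True)
s=env.read_state(); print(s['t'],s['ee_pos'],s['orientation'],s['joint_positions'],s['force'])
p=env.read_camera("wrist"); save(p,"w1.png"); import pickle; pickle.dump(p,open("w1.pkl","wb"))
for l in["stop_face","flag_thumb","strip_end","strip","stop"]:
    for k in env.mark_of(p,l)[:2]:
        r,c=k["at"]; print(l,round(k["p"],2),k["at"],unproj(p,r,c,p["z_map"][int(np.clip(r,0,479)),int(np.clip(c,0,639))]))
```

```text
3.45 [ 562.943 -226.512  300.653] [[-0.082  0.997  0.001]
 [ 0.997  0.082  0.   ]
 [ 0.     0.001 -1.   ]] [-34.281   8.337  13.917  95.529   0.062  51.042] [-0.45  -0.444  0.376]
stop_face 0.92 [9.7, 344.7] [565.888 -81.131  90.47 ]
strip_end 0.62 [127.9, 298.5] [ 534.134 -169.46    30.548]
strip 0.76 [206.4, 307.4] [ 547.212 -243.045   29.186]
stop 0.63 [15.9, 372.3] [588.13  -79.224  67.739]
```

View pics/w1.png

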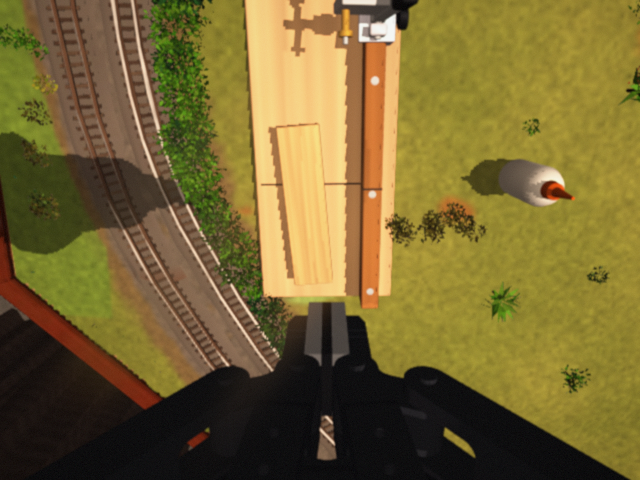

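Emit:
carry_out --pt "4 0 0" --pt "8 0 0" --pt "11 0 0" --pt "11 0 0" --turn '[0, 0, 0, 0]'

```text
t: 4.15
ee_pos: [551.3, -118.4, 301.0]
orientation: [[-0.074, 0.997, 0.001], [0.997, 0.074, 0.0], [0.0, 0.001, -1.0]]
force: [-0.2, -0.9, -0.0]
opening: -0.1
```

Run:
```python
from h import *
np.set_printoptions(precision=2,suppress=True)
import pickle
p=env.read_camera("wrist"); save(p,"w2.png"); pickle.dump(p,open("w2.pkl","wb"))
for l in["stop_face","flag_thumb","strip_end","strip","stop","paint_grey","jig"]:
    for k in env.mark_of(p,l)[:2]:
        r,c=k["at"]; print(l,round(k["p"],2),k["at"],unproj(p,r,c,p["z_map"][int(np.clip(r,0,479)),int(np.clip(c,0,639))]))
for n in("w1","w2"):
    p=pickle.load(open(n+".pkl","rb")); C=cloud(p)
    hsv=cv2.cvtColor(p["frame"],cv2.COLOR_RGB2HSV)
    # fence by height
    m=(abs(C[...,2]-42)<5)&(C[...,0]>540)&(C[...,0]<660)&(C[...,1]>-360)&(C[...,1]<40)
    X=C[m]; 
    # left & right edges per row
    L=[];R=[]
    for r in range(0,320,3):
        c=np.where(m[r])[0]
        if len(c)>8: L.append(onz(p,r,c.min()-.5,42)); R.append(onz(p,r,c.max()+.5,42))
    for E in(np.array(L),np.array(R)):
        vx,vy,x0,y0=cv2.fitLine(E[:,:2].astype(np.float32),cv2.DIST_HUBER,0,.01,.01).ravel()
        print(n,"edge dir",np.degrees(np.arctan2(vy,vx)),"x at y=-200:",x0+(-200-y0)*vx/vy, "n",len(E))
    print("fence z",np.median(X[:,2]), "y range",np.percentile(X[:,1],[0.5,99.5]))
    m=abs(C[...,2]-30)<5; m&=(C[...,0]>495)&(C[...,0]<585)&(C[...,1]>-345)&(C[...,1]<-120)
    cs=max(cv2.findContours(m.astype(np.uint8),0,2)[0],key=cv2.contourArea); b=cv2.minAreaRect(cs); print("strip",[onz(p,y,x,30)[:2] for x,y in cv2.boxPoints(b)], onz(p,b[0][1],b[0][0],30)[:2], np.median(C[m][:,2]))
    for l in["strip"]:
        for g in env.regions_of(p,l)[:1] if n=="w2" else []:
            M=g["mask"]; cs=max(cv2.findContours(M.astype(np.uint8),0,2)[0],key=cv2.contourArea); b=cv2.minAreaRect(cs); print("stripM",[onz(p,y,x,30)[:2] for x,y in cv2.boxPoints(b)])
```

```text
stop_face 0.88 [160.6, 348.0] [566.46 -78.55 104.23]
flag_thumb 0.61 [153.0, 406.4] [606.23 -67.48 126.07]
strip_end 0.7 [236.7, 301.4] [ 530.88 -168.75   22.14]
strip 0.95 [303.5, 311.5] [ 546.25 -108.76  289.76]
stop 0.96 [151.8, 374.1] [586.89 -71.36  95.  ]
paint_grey 0.64 [94.7, 290.0] [514.58 -33.03  41.72]
jig 0.82 [241.5, 329.1] [ 559.84 -175.28   11.62]
jig 0.74 [160.9, 349.2] [567.33 -78.58 105.31]
w1 edge dir -84.590096 x at y=-200: 595.3872 n 97
w1 edge dir -84.56459 x at y=-200: 613.6668 n 97
fence z 41.33798531574314 y range [-340.38  -70.1 ]
strip [array([ 512.95, -170.84]), array([ 551.98, -164.26]), array([ 578.58, -321.32]), array([ 534.59, -329.21])] [ 543.82 -241.63] 29.426962721421575
w2 edge dir -84.78164 x at y=-200: 595.30505 n 85
w2 edge dir -84.72681 x at y=-200: 613.5483 n 85
fence z 41.461450081796926 y range [-293.69   38.98]
strip [array([ 512.57, -169.53]), array([ 551.26, -161.58]), array([ 567.72, -247.8 ]), array([ 526.57, -256.62])] [ 539.33 -207.51] 29.48222469816494
stripM [array([ 512.18, -166.52]), array([ 551.3, -158.8]), array([ 567.65, -247.61]), array([ 525.96, -256.19])]
```

View pics/w2.png

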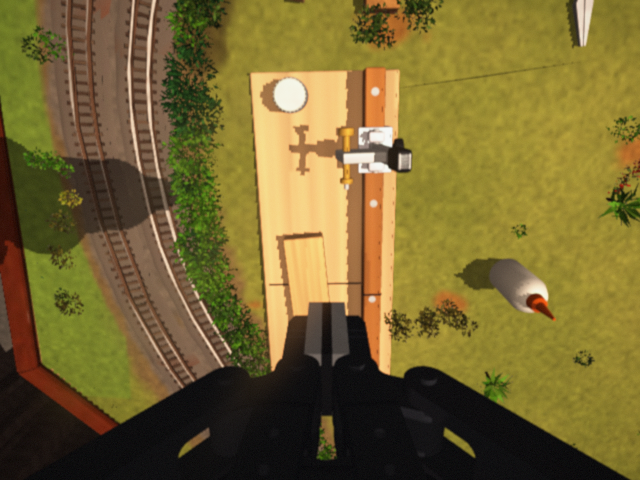

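Run:
```python
from h import *
np.set_printoptions(precision=2,suppress=True)
import pickle
a=np.radians(5.31);ex=np.array([np.cos(a),np.sin(a)]);ey=np.array([-np.sin(a),np.cos(a)])
p=pickle.load(open("w2.pkl","rb")); C=cloud(p)
v=C[...,:2]@ex-539.2; u=C[...,:2]@ey
for lo,hi in((110,140),(95,110),(70,95),(55,66),(45,54)):
    m=(C[...,2]>lo)&(C[...,2]<hi)&(v>-30)&(v<90)&(u>-180)&(u<-60)
    rr,cc=np.where(m); print(lo,hi,m.sum(),"v",np.percentile(v[m],[2,50,98]),"u",np.percentile(u[m],[2,50,98]),"z",np.percentile(C[m][:,2],[2,50,98]), rr.min(),rr.max(),cc.min(),cc.max())
img=cv2.resize(p["frame"][60:200,240:430],None,fx=4,fy=4,interpolation=2); cv2.imwrite("pics/w2z.png",img[:,:,::-1])
s=env.read_state(); t=s['ee_pos']; print(t, t[:2]@ex-539.2, t[:2]@ey, s['t'])
```

```text
110 140 546 v [48.1  53.72 61.71] u [-136.29 -127.91 -120.25] z [111.19 126.33 128.74] 147 172 388 411
95 110 572 v [13.05 30.84 47.88] u [-132.92 -128.23 -122.72] z [ 96.46 102.32 108.98] 128 168 341 391
70 95 667 v [ 9.24 17.39 48.39] u [-153.12 -124.79 -106.96] z [72.99 90.1  94.67] 127 188 335 390
55 66 356 v [37.68 43.99 50.75] u [-146.51 -120.32 -111.09] z [55.46 59.09 62.94] 129 172 368 384
45 54 590 v [29.49 37.54 59.55] u [-148.38 -120.42 -108.99] z [45.42 47.38 49.64] 127 172 358 392
[ 552.08 -121.09  300.09] -0.6995972971972151 -171.6617796930665 4.6
```

View pics/w2z.png

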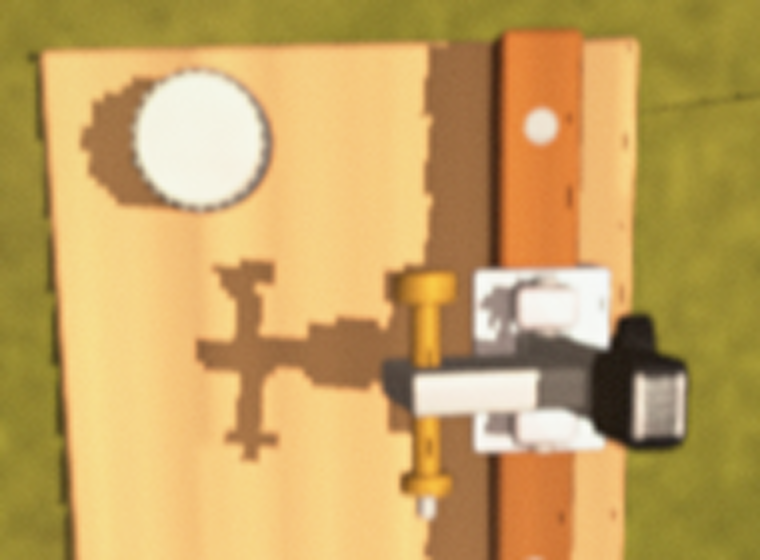

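Emit:
carry_out --pt "1.5 3 0" --pt "3 6 0" --pt "4.4 9 0" --pt "4.4 9 3.5" --pt "4.4 9 8" --pt "4.4 9 12.5" --pt "4.4 9 16" --pt "4.4 9 17.4" --pt "4.4 9 17.4" --turn '[-0.02, -0.02, -0.02, -0.02, -0.02, -0.02, -0.02, -0.02, -0.02]'

```text
t: 5.5
ee_pos: [637.5, -69.7, 124.3]
orientation: [[-0.093, 0.996, -0.004], [0.996, 0.093, 0.001], [0.001, -0.003, -1.0]]
force: [-0.3, 0.2, 0.1]
opening: 0.0
```

```bash
cat >> h.py <<'E'
a_=np.radians(5.31);ex=np.array([np.cos(a_),np.sin(a_)]);ey=np.array([-np.sin(a_),np.cos(a_)])
def rep():
    s=env.read_state(); t=s['ee_pos']; f=s['force']
    print("t",round(s['t'],2),"v %.1f u %.1f z %.1f"%(t[:2]@ex-539.2,t[:2]@ey,t[2]),"F v %.1f u %.1f z %.1f"%(f[:2]@ex,f[:2]@ey,f[2]),"yaw",np.degrees(np.arctan2(s['orientation'][1][0],s['orientation'][0][0])).round(2))
E
python3 -c "
from h import *
rep();p=env.read_camera('wrist');save(p,'w3.png');p=env.read_camera('scene');cv2.imwrite('pics/s3.png',cv2.resize(p['frame'][140:300,280:460],None,fx=4,fy=3.7)[:,:,::-1])"
```

```text
t 5.5 v 89.1 u -128.4 z 124.3 F v -0.3 u 0.3 z 0.1 yaw 95.31
```

View pics/w3.png

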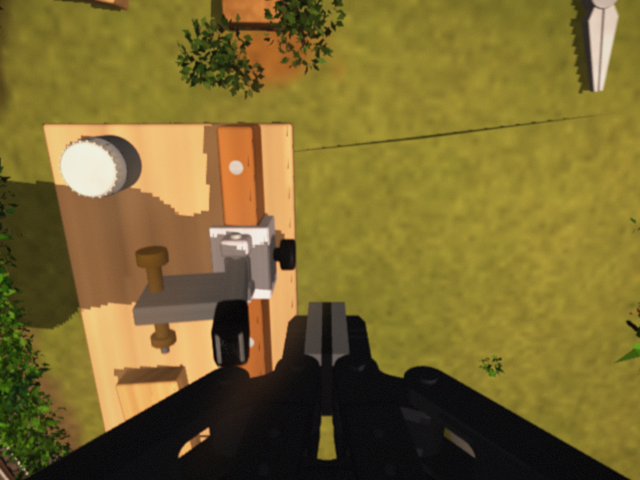

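View pics/s3.png

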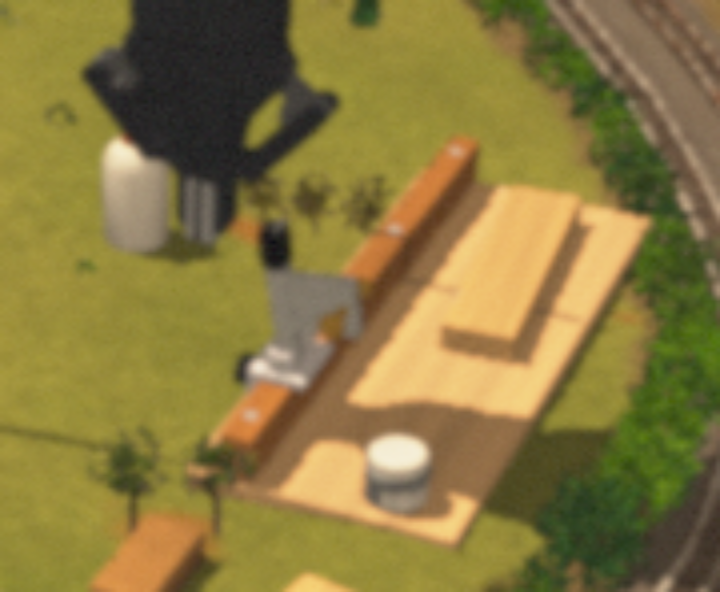

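Emit:
carry_out --pt "0 -0.9 -0.1" --pt "0 -1.7 -0.2" --pt "0 -2.5 -0.3" --pt "0 -3.3 -0.4" --pt "0 -4.1 -0.4" --pt "0 -4.9 -0.3" --pt "0 -5.7 0" --pt "0 -6.4 0.3" --pt "0 -7.0 0.7" --pt "0 -7.5 1.2" --pt "0 -8.0 1.8" --pt "0 -8.4 2.3" --turn '[0, 0, 0, 0, 0, 0, 0, 0, 0, 0, 0, 0]'

```text
t: 6.8
ee_pos: [554.4, -77.7, 102.5]
orientation: [[-0.093, 0.996, -0.001], [0.996, 0.093, 0.0], [0.0, -0.001, -1.0]]
force: [-0.5, -0.4, 2.1]
opening: -0.0
```

```bash
python3 -c "
from h import *
rep();p=env.read_camera('wrist');save(p,'w4.png');p=env.read_camera('scene');cv2.imwrite('pics/s4.png',cv2.resize(p['frame'][140:300,280:460],None,fx=4,fy=3.7)[:,:,::-1])"
```

```text
t 6.8 v 5.6 u -128.6 z 102.5 F v -0.5 u -0.4 z 2.1 yaw 95.33
```

View pics/s4.png

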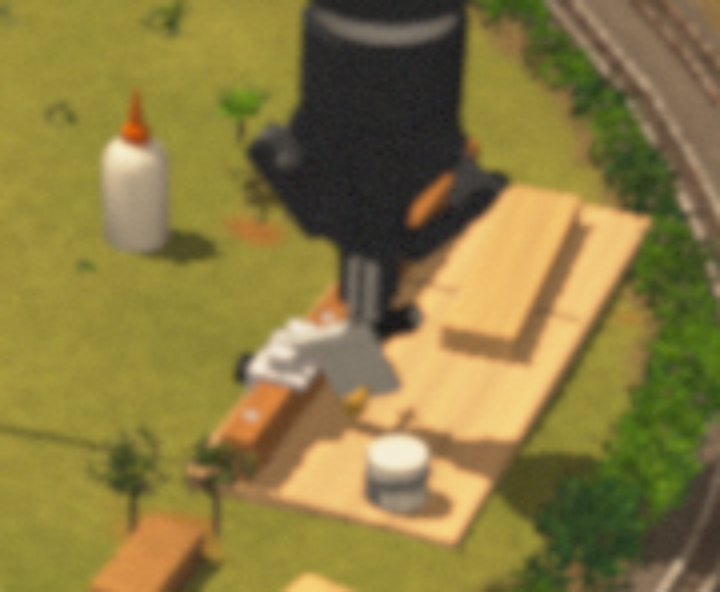

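View pics/w4.png

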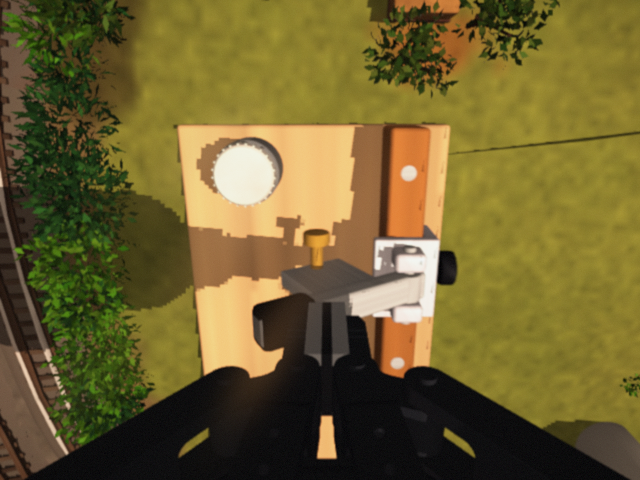

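Emit:
carry_out --pt "0 -0.6 0.3" --pt "0 -1.1 0.7" --pt "0 -1.5 1.1" --pt "0 -1.8 1.5" --pt "0 -2.0 1.8" --pt "0 -2.1 2.1" --pt "0 -2.1 2.1" --turn '[0, 0, 0, 0, 0, 0, 0]'

```text
t: 7.6
ee_pos: [533.7, -79.6, 81.8]
orientation: [[-0.093, 0.996, -0.001], [0.996, 0.093, 0.0], [0.0, -0.001, -1.0]]
force: [-0.5, -0.2, 0.3]
opening: 0.1
```

```bash
python3 -c "
from h import *
rep();p=env.read_camera('wrist');save(p,'w5.png')"
```

```text
t 7.6 v -15.1 u -128.6 z 81.8 F v -0.5 u -0.1 z 0.3 yaw 95.32
```

View pics/w5.png

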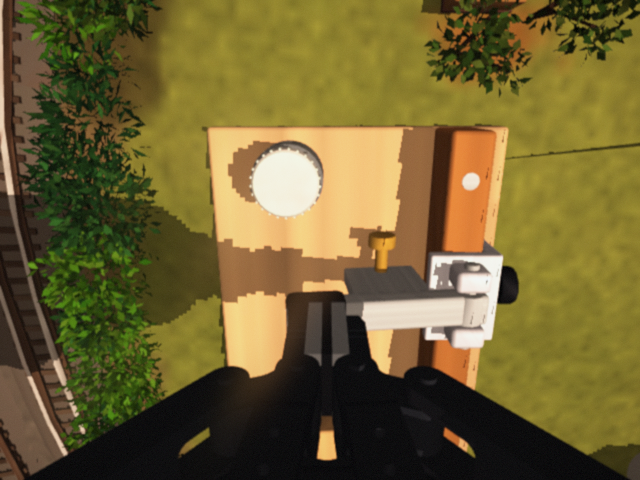

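Finger sits over the thumb (cols 290–345, row 310), flag nearly level. Press down in small steps.

Emit:
carry_out --pt "0 -0.2 0.1" --pt "0 -0.3 0.2" --pt "0 -0.3 0.3" --pt "0 -0.3 0.4" --pt "0 -0.3 0.4" --turn '[0, 0, 0, 0, 0]'

```text
t: 8.15
ee_pos: [531.0, -79.9, 78.1]
orientation: [[-0.093, 0.996, -0.0], [0.996, 0.093, -0.0], [-0.0, -0.0, -1.0]]
force: [-0.0, -0.2, -0.0]
opening: 0.1
```

```bash
python3 -c "
from h import *
rep()"
```

```text
t 8.15 v -17.9 u -128.7 z 78.1 F v -0.0 u -0.2 z -0.0 yaw 95.33
```

Emit:
carry_out --pt "0 0 0.1" --pt "0 0 0.2" --pt "0 0 0.3" --pt "0 0 0.3" --turn '[0, 0, 0, 0]'

```text
t: 8.55
ee_pos: [531.1, -79.9, 75.1]
orientation: [[-0.093, 0.996, -0.0], [0.996, 0.093, 0.0], [0.0, -0.0, -1.0]]
force: [-1.1, 0.7, -0.5]
opening: 0.2
```

```bash
python3 -c "
from h import *
rep()
p=env.read_camera('scene');cv2.imwrite('pics/s5.png',cv2.resize(p['frame'][140:300,280:460],None,fx=4,fy=3.7)[:,:,::-1])"
```

```text
t 8.55 v -17.8 u -128.7 z 75.1 F v -1.0 u 0.8 z -0.5 yaw 95.33
```

View pics/s5.png

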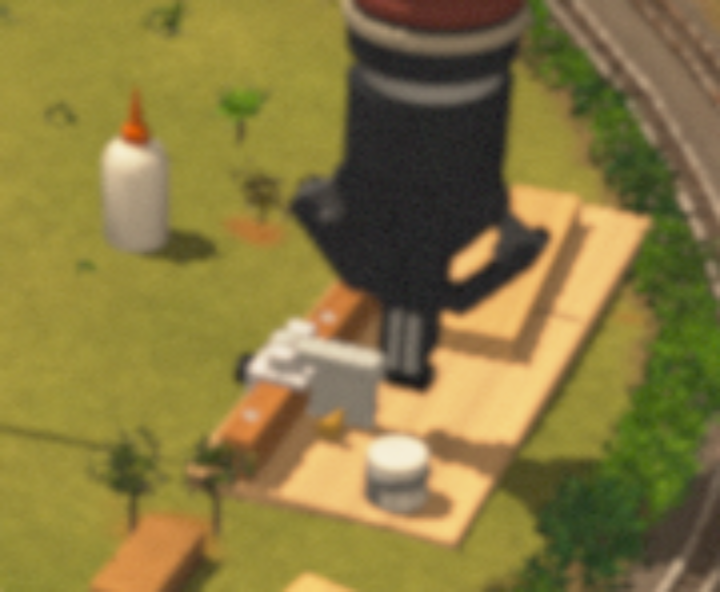

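Emit:
carry_out --pt "0 0 0.1" --pt "0 0 0.15" --pt "0 0 0.15" --turn '[0, 0, 0]'

```text
t: 8.9
ee_pos: [531.2, -79.9, 74.2]
orientation: [[-0.093, 0.996, 0.0], [0.996, 0.093, -0.0], [-0.0, 0.0, -1.0]]
force: [-1.4, 1.3, 4.2]
opening: -0.3
```

```bash
python3 -c "
from h import *
rep()"
```

```text
t 8.9 v -17.6 u -128.7 z 74.2 F v -1.3 u 1.4 z 4.2 yaw 95.34
```

Emit:
carry_out --pt "0 0 0.05" --pt "0 0 0.1" --pt "0 0 0.1" --pt "0 0 0.1" --turn '[0, 0, 0, 0]'

```text
t: 9.3
ee_pos: [531.3, -79.9, 74.0]
orientation: [[-0.093, 0.996, 0.0], [0.996, 0.093, -0.0], [-0.0, 0.0, -1.0]]
force: [-5.9, 1.2, 12.4]
opening: -0.0
```

```bash
python3 -c "
from h import *
rep()"
```

```text
t 9.3 v -17.6 u -128.7 z 74.0 F v -5.8 u 1.7 z 12.4 yaw 95.34
```

Emit:
carry_out --pt "0 0 -1" --pt "0 0 -4" --pt "0 0 -7" --pt "-4 -2 -7" --pt "-9 -4 -7" --pt "-13 -5.7 -7" --pt "-16.8 -5.7 -6" --pt "-16.8 -5.7 -2" --pt "-16.8 -5.7 2" --pt "-16.8 -5.7 4" --pt "-16.8 -5.7 4.3" --pt "-16.8 -5.7 4.3" --turn '[0, 0, 0, 0, 0, 0, 0, 0, 0, 0, 0, 0]'

```text
t: 10.5
ee_pos: [490.0, -252.4, 30.1]
orientation: [[-0.093, 0.996, -0.0], [0.996, 0.093, 0.0], [0.0, -0.0, -1.0]]
force: [0.5, 0.2, -0.3]
opening: -0.1
```

```bash
python3 -c "
from h import *
rep();p=env.read_camera('wrist');save(p,'w6.png')
import pickle;pickle.dump(p,open('w6.pkl','wb'))
C=cloud(p);v=C[...,:2]@ex-539.2;u=C[...,:2]@ey
for lo,hi in((50,58),(58,66)):
  m=(C[...,2]>lo)&(C[...,2]<hi)&(v>-40)&(v<70)&(u>-160)&(u<-90)
  print(m.sum(),np.percentile(v[m],[2,50,98]),np.percentile(u[m],[2,50,98]),np.median(C[m][:,2]))
"
```

```text
t 10.5 v -74.7 u -296.7 z 30.1 F v 0.6 u 0.2 z -0.3 yaw 95.33Traceback (most recent call last):
  File "<string>", line 8, in <module>
    print(m.sum(),np.percentile(v[m],[2,50,98]),np.percentile(u[m],[2,50,98]),np.median(C[m][:,2]))
                  ~~~~~~~~~~~~~^^^^^^^^^^^^^^^^
    return _quantile_unchecked(
        a, q, axis, out, overwrite_input, method, keepdims, weights)
    return _ureduce(a,
                    func=_quantile_ureduce_func,
    ...<5 lines>...
                    overwrite_input=overwrite_input,
                    method=method)
    r = func(a, **kwargs)
    result = _quantile(arr,
                       quantiles=q,
    ...<2 lines>...
                       out=out,
                       weights=wgt)
    slices_having_nans = np.isnan(arr[-1, ...])
                                  ~~~^^^^^^^^^
IndexError: index -1 is out of bounds for axis 0 with size 0
```

View pics/w6.png

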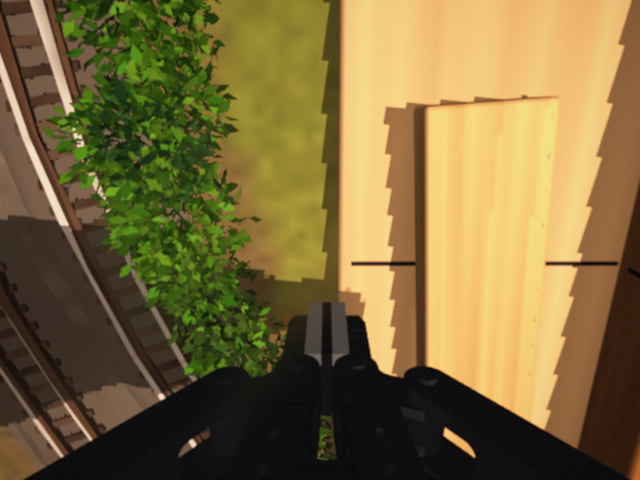

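Emit:
carry_out --pt "0 0.8 0" --pt "0 1.4 0" --pt "0 1.9 0" --pt "0 2.4 0" --pt "0 2.9 0" --pt "0 3.4 0" --pt "0 3.9 0" --pt "0 4.3 0" --pt "0 4.6 0" --pt "0 4.8 0" --pt "0 5 0" --pt "0 5 0" --turn '[0, 0, 0, 0, 0, 0, 0, 0, 0, 0, 0, 0]'

```text
t: 11.75
ee_pos: [540.0, -247.8, 29.8]
orientation: [[-0.093, 0.996, 0.0], [0.996, 0.093, -0.0], [-0.0, 0.0, -1.0]]
force: [0.2, 0.1, 0.7]
opening: 0.2
```

```bash
python3 -c "
from h import *
rep();p=env.read_camera('wrist');save(p,'w7.png')
import pickle;pickle.dump(p,open('w7.pkl','wb'))
"
```

```text
t 11.75 v -24.5 u -296.7 z 29.8 F v 0.2 u 0.1 z 0.7 yaw 95.33
```

View pics/w7.png

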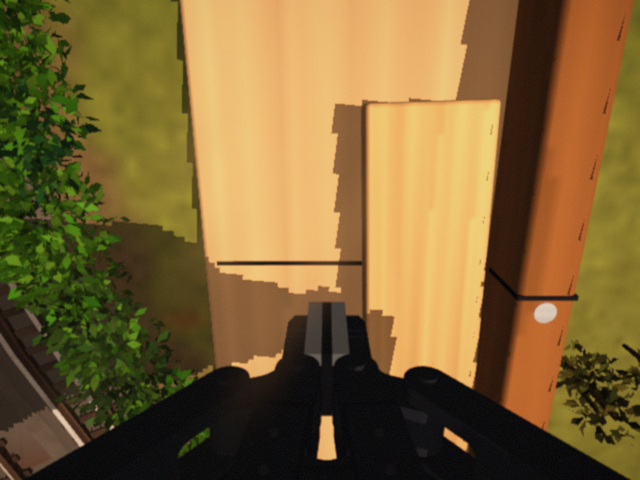

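Emit:
carry_out --pt "0 0.1 0" --pt "0 0.2 0" --pt "0 0.3 0" --pt "0 0.4 0" --pt "0 0.5 0" --pt "0 0.55 0" --pt "0 0.6 0" --pt "0 0.6 0" --turn '[0, 0, 0, 0, 0, 0, 0, 0]'

```text
t: 12.6
ee_pos: [545.4, -247.3, 29.8]
orientation: [[-0.093, 0.996, -0.001], [0.996, 0.093, -0.0], [0.0, -0.001, -1.0]]
force: [-4.2, -0.3, 1.5]
opening: 0.2
```

```bash
python3 -c "
from h import *
rep()"
```

```text
t 12.6 v -19.1 u -296.7 z 29.8 F v -4.2 u 0.1 z 1.5 yaw 95.32
```

Emit:
carry_out --pt "0 0.05 0" --pt "0 0.1 0" --pt "0 0.1 0" --pt "0 0.1 0" --turn '[0, 0, 0, 0]'

```text
t: 13.0
ee_pos: [545.5, -247.2, 29.7]
orientation: [[-0.092, 0.996, -0.003], [0.996, 0.092, -0.0], [0.0, -0.003, -1.0]]
force: [-8.8, 0.2, 5.0]
opening: -0.1
```

```bash
python3 -c "
from h import *
rep();p=env.read_camera('wrist');save(p,'w8.png')
import pickle;pickle.dump(p,open('w8.pkl','wb'))
"
```

```text
t 13.0 v -19.0 u -296.6 z 29.7 F v -8.7 u 1.0 z 5.0 yaw 95.3
```

View pics/w8.png

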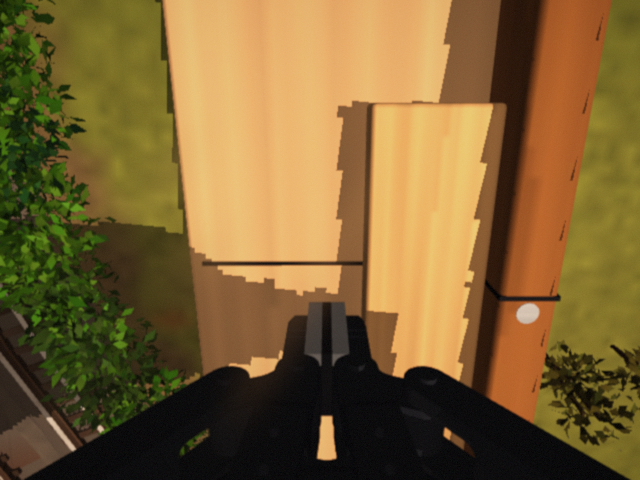

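Emit:
carry_out --pt "0 -1 0" --pt "0 -2 -1" --pt "0 -2 -5" --pt "-4 -1 -5" --pt "-8 1 -5" --pt "-11.8 3.2 -5" --pt "-11.8 3.2 -3" --pt "-11.8 3.2 -1" --pt "-11.8 3.2 -0.1" --pt "-11.8 3.2 -0.1" --turn '[0, 0, 0, 0, 0, 0, 0, 0, 0, 0]'

```text
t: 14.05
ee_pos: [588.6, -360.9, 29.3]
orientation: [[-0.093, 0.996, -0.002], [0.996, 0.093, 0.002], [0.002, -0.001, -1.0]]
force: [-0.3, 0.8, -0.1]
opening: -0.3
```

```bash
python3 -c "
from h import *
rep();p=env.read_camera('wrist');save(p,'w9.png')
import pickle;pickle.dump(p,open('w9.pkl','wb'))
C=cloud(p);v=C[...,:2]@ex-539.2;u=C[...,:2]@ey
m=(abs(C[...,2]-30)<4)&(v>-15)&(v<45)&(u>-400)&(u<-150)
print(np.percentile(v[m],[1,50,99]),np.percentile(u[m],[1,50,99]))
for lo in range(-370,-215,20):
  k=m&(u>lo)&(u<lo+20)
  if k.sum()>20: print(lo,np.percentile(v[k],[2,98]))
"
```

```text
t 14.05 v 13.5 u -413.8 z 29.3 F v -0.2 u 0.9 z -0.1 yaw 95.33
[-3.82693245 16.23376841 35.65341581] [-375.88284636 -337.33072266 -307.60709934]
-370 [-3.38199544 35.52697442]
-350 [-3.40415687 35.53303791]
-330 [-3.41532771 35.52026772]
-310 [-3.36507021 35.4838888 ]
```

View pics/w9.png

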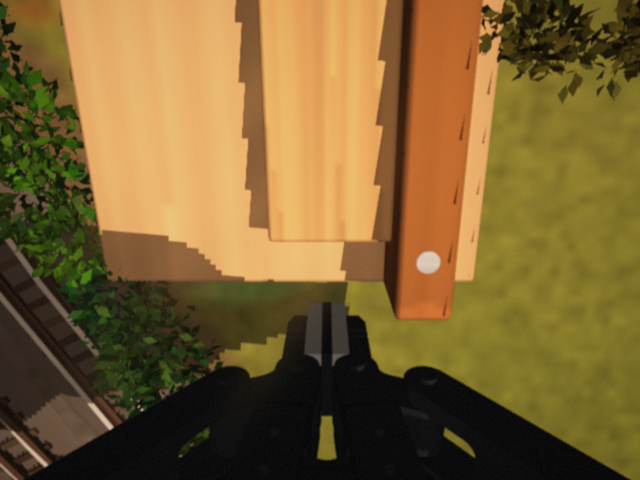

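Emit:
carry_out --pt "1 0.1 0" --pt "2 0.1 0" --pt "2.4 0.1 0" --pt "2.8 0.1 0" --pt "3.2 0.1 0" --pt "3.7 0.1 0" --pt "4.2 0.1 0" --pt "4.7 0.1 0" --pt "5.2 0.1 0" --pt "5.7 0.1 0" --pt "6.2 0.1 0" --pt "6.6 0.1 0" --turn '[0, 0, 0, 0, 0, 0, 0, 0, 0, 0, 0, 0]'

```text
t: 15.3
ee_pos: [584.4, -295.4, 30.8]
orientation: [[-0.093, 0.996, -0.0], [0.996, 0.093, 0.0], [0.0, -0.0, -1.0]]
force: [-0.3, -1.9, 1.2]
opening: -0.2
```

```bash
cat > lk.py <<'E'
from h import *
import sys
rep();p=env.read_camera('wrist');save(p,sys.argv[1]+'.png')
C=cloud(p);v=C[...,:2]@ex-539.2;u=C[...,:2]@ey
m=(abs(C[...,2]-30)<4)&(v>-15)&(v<33)&(u>-400)&(u<-100)
print(np.percentile(v[m],[1,50,99]),np.percentile(u[m],[1,50,99]))
for lo in range(-370,-115,20):
  k=m&(u>lo)&(u<lo+20)
  if k.sum()>20: print(lo,np.percentile(v[k],[2,98]))
E
python3 lk.py w10
```

```text
t 15.3 v 15.3 u -348.2 z 30.8 F v -0.5 u -1.9 z 1.2 yaw 95.34
[-4.27335056 14.26476463 32.61485164] [-341.05066132 -281.69041169 -241.87435433]
-350 [-3.44843328 31.93416268]
-330 [-3.85189853 32.22377487]
-310 [-3.87883169 32.20926363]
-290 [-3.87904001 32.25165551]
-270 [-3.89254245 32.22435279]
-250 [-3.93938198 32.20812338]
```

View pics/w10.png

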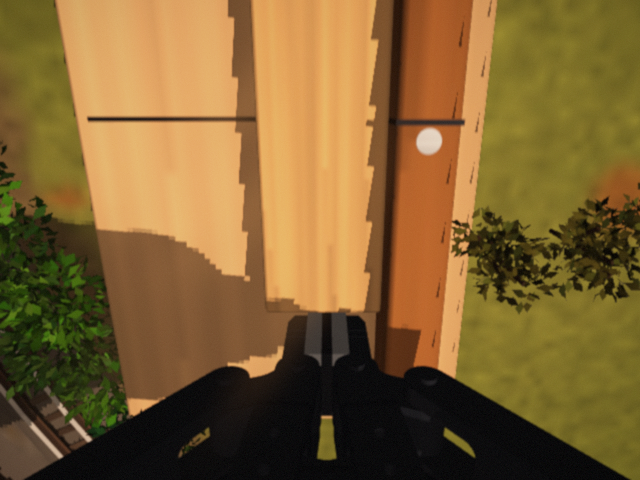

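Emit:
carry_out --pt "0.3 0 0" --pt "0.6 0 0" --pt "0.9 0 0" --pt "1.2 0 0" --pt "1.4 0 0" --pt "1.6 0 0" --pt "1.7 0 0" --pt "1.7 0 0" --turn '[0, 0, 0, 0, 0, 0, 0, 0]'

```text
t: 16.15
ee_pos: [582.8, -278.7, 30.7]
orientation: [[-0.093, 0.996, -0.0], [0.996, 0.093, 0.0], [0.0, -0.0, -1.0]]
force: [-0.1, -0.6, -0.3]
opening: -0.1
```

```bash
python3 lk.py w11; python3 -c "
from h import *
p=env.read_camera('top');cv2.imwrite('pics/t11.png',cv2.resize(p['frame'][220:330,290:480],None,fx=4,fy=4)[:,:,::-1])
p=env.read_camera('scene');cv2.imwrite('pics/s11.png',cv2.resize(p['frame'][140:300,280:460],None,fx=4,fy=3.7)[:,:,::-1])"
```

```text
t 16.15 v 15.3 u -331.5 z 30.7 F v -0.1 u -0.6 z -0.3 yaw 95.34
[-4.24152566 14.27218759 32.59699177] [-324.34833513 -264.99088282 -225.1203373 ]
-330 [-3.5561027  32.07760256]
-310 [-3.86511764 32.21131471]
-290 [-3.83185919 32.24858253]
-270 [-3.83274123 32.2350493 ]
-250 [-3.81872586 32.18301659]
-230 [-3.86814461 32.1571506 ]
```

View pics/t11.png

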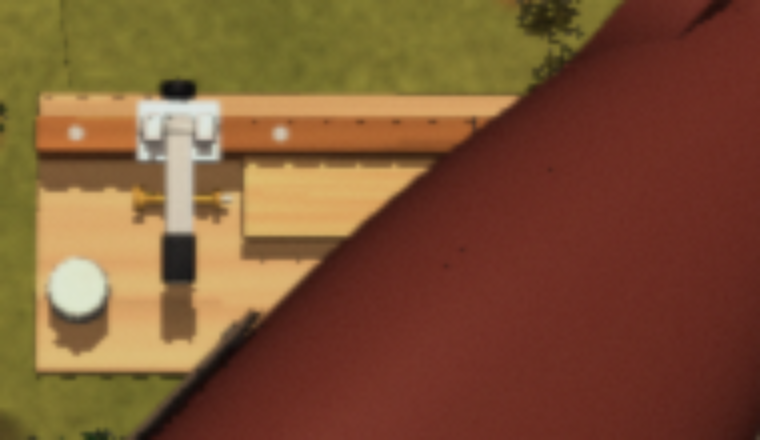

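View pics/s11.png

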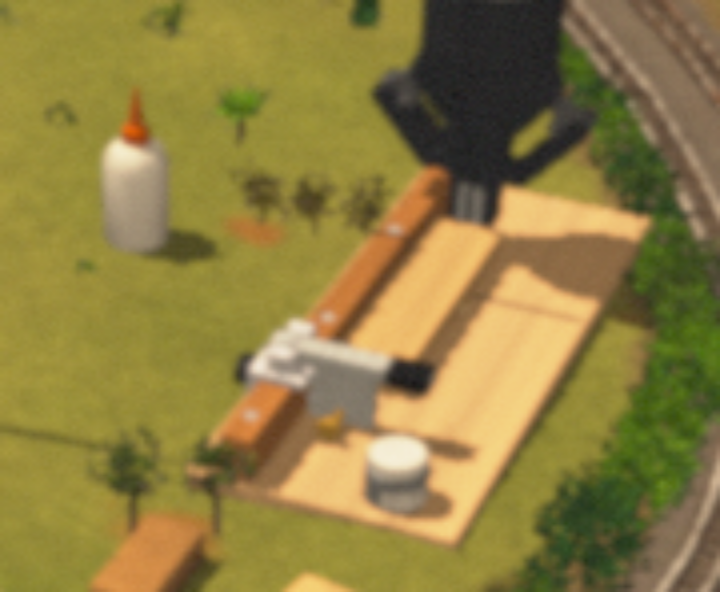

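View pics/w11.png

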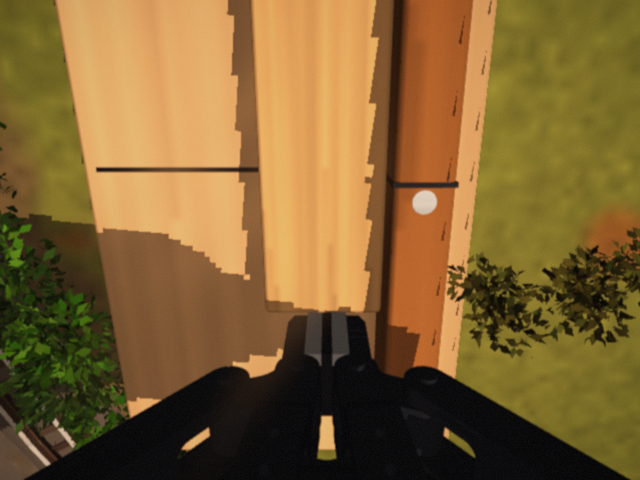

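Emit:
carry_out --pt "0.1 0 0" --pt "0.2 0 0" --pt "0.3 0 0" --pt "0.4 0 0" --pt "0.5 0 0" --pt "0.5 0 0" --turn '[0, 0, 0, 0, 0, 0]'

```text
t: 16.9
ee_pos: [582.4, -273.8, 30.8]
orientation: [[-0.093, 0.996, 0.0], [0.996, 0.093, 0.0], [0.0, 0.0, -1.0]]
force: [0.2, 0.7, -0.2]
opening: -0.4
```

Emit:
carry_out --pt "0.05 0 0" --pt "0.1 0 0" --pt "0.15 0 0" --turn '[0, 0, 0]'

```text
t: 17.2
ee_pos: [582.3, -272.5, 30.8]
orientation: [[-0.093, 0.996, 0.0], [0.996, 0.093, -0.0], [-0.0, 0.0, -1.0]]
force: [0.3, -0.3, 0.7]
opening: 0.1
```

```bash
python3 -c "
from h import *
rep()"
```

```text
t 17.2 v 15.4 u -325.2 z 30.8 F v 0.3 u -0.3 z 0.7 yaw 95.33
```

Emit:
carry_out --pt "0.05 0 0" --pt "0.1 0 0" --pt "0.15 0 0" --turn '[0, 0, 0]'

```text
t: 17.5
ee_pos: [582.1, -271.0, 30.8]
orientation: [[-0.093, 0.996, 0.0], [0.996, 0.093, -0.0], [-0.0, 0.0, -1.0]]
force: [0.5, -0.7, 0.5]
opening: 0.1
```

Emit:
carry_out --pt "0.05 0 0" --pt "0.1 0 0" --turn '[0, 0]'

```text
t: 17.7
ee_pos: [582.0, -270.0, 30.8]
orientation: [[-0.093, 0.996, 0.0], [0.996, 0.093, -0.0], [-0.0, 0.0, -1.0]]
force: [0.2, -0.7, -0.1]
opening: 0.2
```

```bash
python3 -c "
from h import *
rep();p=env.read_camera('top');cv2.imwrite('pics/t12.png',cv2.resize(p['frame'][220:330,290:400],None,fx=5,fy=5)[:,:,::-1])"
```

```text
t 17.7 v 15.3 u -322.7 z 30.8 F v 0.1 u -0.7 z -0.1 yaw 95.33
```

View pics/t12.png

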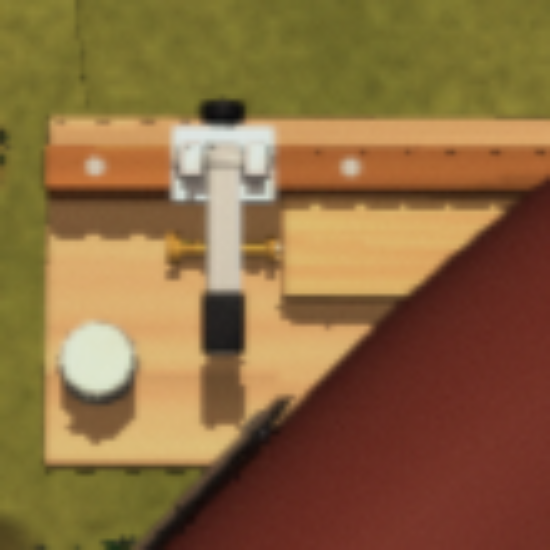

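Emit:
carry_out --pt "0.05 0 0" --pt "0.1 0 0" --turn '[0, 0]'

```text
t: 17.95
ee_pos: [581.9, -269.0, 30.8]
orientation: [[-0.093, 0.996, 0.0], [0.996, 0.093, -0.0], [-0.0, 0.0, -1.0]]
force: [0.1, -1.0, 0.4]
opening: -0.1
```

Emit:
carry_out --pt "0.04 0 0" --pt "0.04 0 0" --turn '[0, 0]'

```text
t: 18.15
ee_pos: [581.9, -268.5, 30.8]
orientation: [[-0.093, 0.996, -0.0], [0.996, 0.093, 0.0], [0.0, -0.0, -1.0]]
force: [-0.1, -0.2, 0.4]
opening: 0.5
```

Emit:
carry_out --pt "0.05 0 0" --pt "0.05 0 0" --turn '[0, 0]'

```text
t: 18.35
ee_pos: [581.9, -268.4, 30.9]
orientation: [[-0.093, 0.996, 0.0], [0.996, 0.093, -0.001], [-0.001, 0.0, -1.0]]
force: [0.7, -2.1, -0.6]
opening: 0.2
```

Emit:
carry_out --pt "0.05 0 0" --pt "0.05 0 0" --turn '[0, 0]'

```text
t: 18.55
ee_pos: [582.0, -268.2, 31.1]
orientation: [[-0.093, 0.996, 0.0], [0.996, 0.093, -0.001], [-0.001, 0.0, -1.0]]
force: [1.0, -4.7, -1.3]
opening: 0.2
```

Emit:
carry_out --pt "0.05 0 0" --pt "0.05 0 0" --pt "0.05 0 0" --turn '[0, 0, 0]'

```text
t: 18.85
ee_pos: [582.1, -268.2, 31.3]
orientation: [[-0.092, 0.996, 0.001], [0.996, 0.092, -0.002], [-0.002, 0.001, -1.0]]
force: [-0.2, -6.5, 0.1]
opening: -0.0
```

Emit:
carry_out --pt "0.05 0 0" --pt "0.05 0 0" --pt "0.05 0 0" --turn '[0, 0, 0]'

```text
t: 19.15
ee_pos: [582.1, -268.1, 31.4]
orientation: [[-0.092, 0.996, 0.001], [0.996, 0.092, -0.003], [-0.003, 0.001, -1.0]]
force: [0.8, -8.8, -0.6]
opening: 0.3
```

Emit:
carry_out --pt "0.02 0 0" --pt "0.02 0 0" --pt "0.02 0 0" --pt "0.02 0 0" --pt "0.02 0 0" --pt "0.02 0 0" --pt "0.02 0 0" --pt "0.02 0 0" --pt "0.02 0 0" --pt "0.02 0 0" --pt "0.02 0 0" --pt "0.02 0 0" --turn '[0, 0, 0, 0, 0, 0, 0, 0, 0, 0, 0, 0]'

```text
t: 20.35
ee_pos: [582.2, -268.1, 31.5]
orientation: [[-0.092, 0.996, 0.001], [0.996, 0.092, -0.003], [-0.003, 0.001, -1.0]]
force: [1.3, -9.1, 0.2]
opening: 0.2
```

```bash
python3 lk.py w13; python3 -c "
from h import *
p=env.read_camera('top');cv2.imwrite('pics/t13.png',cv2.resize(p['frame'][220:330,290:400],None,fx=5,fy=5)[:,:,::-1])
p=env.read_camera('scene');cv2.imwrite('pics/s13.png',cv2.resize(p['frame'][140:300,280:460],None,fx=4,fy=3.7)[:,:,::-1])"
```

```text
t 20.35 v 15.7 u -320.8 z 31.5 F v 0.5 u -9.1 z 0.2 yaw 95.28
[-4.01911294 14.36806987 32.6277848 ] [-313.69959272 -254.26462054 -214.47915002]
-330 [ 3.66013393 29.97517847]
-310 [-3.51568307 32.21867253]
-290 [-3.59087061 32.26489742]
-270 [-3.629185   32.26403284]
-250 [-3.70051692 32.24855527]
-230 [-3.70407426 32.23868977]
```

View pics/t13.png

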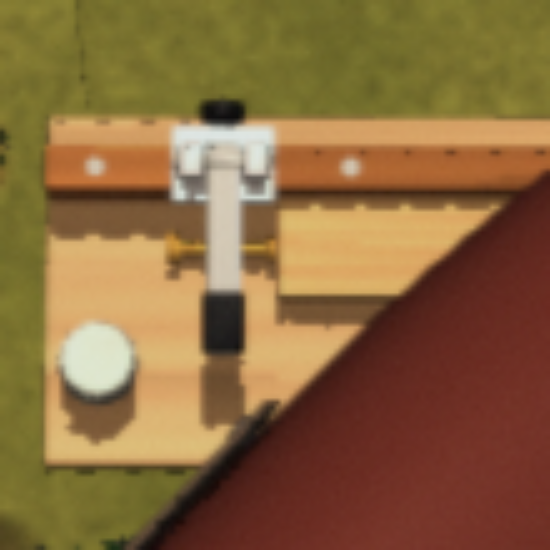

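View pics/w13.png

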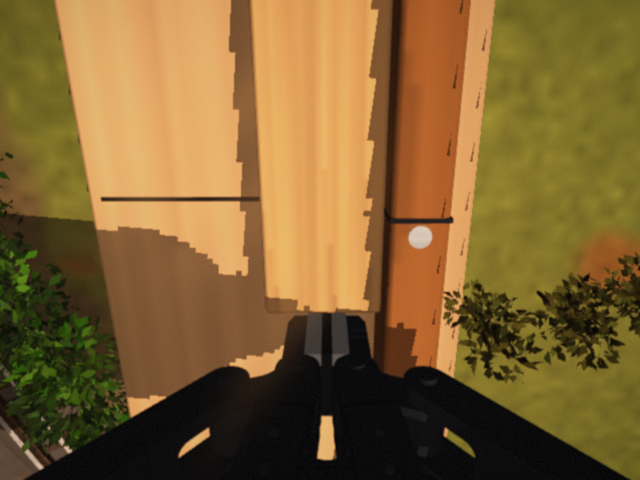

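Emit:
carry_out --pt "-0.1 0 0" --pt "-0.2 0 0" --pt "-0.4 0 0" --pt "-0.8 0 0" --pt "-1.5 0 0" --pt "-3 0 -0.5" --pt "-3.5 0 -4" --pt "-3.5 0 -8" --pt "-3.5 -3 -12" --pt "-3.5 -6 -15" --pt "-3.5 -6 -15" --turn '[0, 0, 0, 0, 0, 0, 0, 0, 0, 0, 0]'

```text
t: 21.6
ee_pos: [524.7, -309.1, 186.6]
orientation: [[-0.091, 0.996, 0.005], [0.996, 0.091, -0.005], [-0.005, 0.004, -1.0]]
force: [-0.1, -0.8, -0.3]
opening: -0.1
```

```bash
python3 lk.py w14; python3 -c "
from h import *
p=env.read_camera('top');cv2.imwrite('pics/t14.png',cv2.resize(p['frame'][220:330,290:400],None,fx=5,fy=5)[:,:,::-1])
C=np.load('top.npy')
"
```

```text
t 21.6 v -45.3 u -356.3 z 186.6 F v -0.1 u -0.8 z -0.3 yaw 95.24
[-4.57922388 13.96481191 32.63160618] [-309.30529529 -259.93608582 -218.26353617]
-330 [-3.20920422 32.15845989]
-310 [-4.2417649  32.20200219]
-290 [-4.3020494  32.18205525]
-270 [-4.27558782 32.24566948]
-250 [-4.18598815 32.26892272]
-230 [-4.37210131 32.22598155]
```

View pics/t14.png

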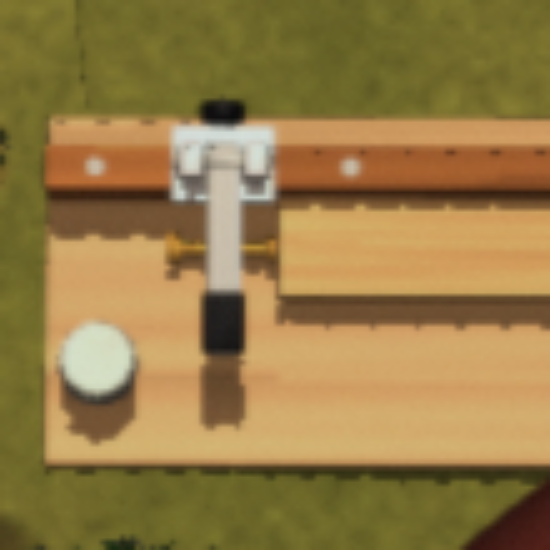

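View pics/w14.png

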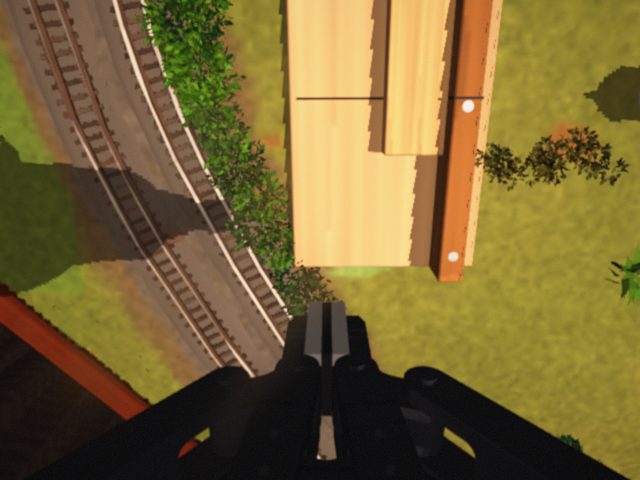

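Emit:
carry_out --pt "4 2 0" --pt "8 4 0" --pt "12 4 0" --pt "14 4 0" --pt "14 4 0" --pt "14 4 0" --turn '[0, 0, 0, 0, 0, 0]'

```text
t: 22.3
ee_pos: [552.1, -163.8, 180.0]
orientation: [[-0.094, 0.996, -0.001], [0.996, 0.094, 0.0], [0.0, -0.001, -1.0]]
force: [-0.0, -0.3, -0.3]
opening: 0.1
```

```bash
python3 -c "
from h import *
rep();p=env.read_camera('wrist');save(p,'w15.png')
q=proj(p,np.append((15+539.2)*ex+(-150)*ey,25));print(q)
r,c=[int(x) for x in q];r=max(r,60);cv2.imwrite('pics/w15z.png',cv2.resize(p['frame'][max(r-60,0):r+60,c-80:c+80],None,fx=5,fy=5,interpolation=2)[:,:,::-1])"
```

```text
t 22.3 v -4.7 u -214.2 z 180.0 F v -0.0 u -0.3 z -0.3 yaw 95.37
[129.28243647 354.82776004]
```

View pics/w15z.png

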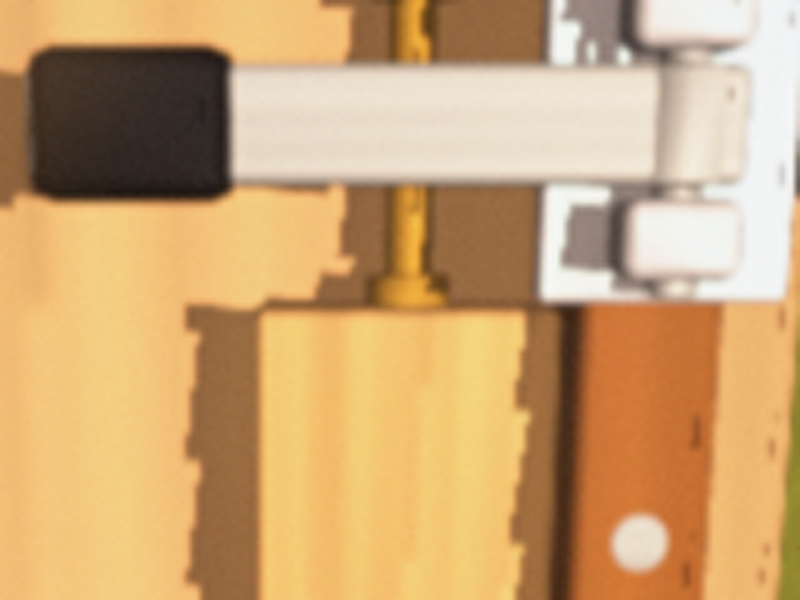

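```bash
python3 -c "
from h import *
p=env.read_camera('wrist');C=cloud(p);v=C[...,:2]@ex-539.2;u=C[...,:2]@ey
m=(abs(u+127)<4)&(v>-10)&(v<26)&(C[...,2]>40)&(C[...,2]<90)
print(m.sum(),np.polyfit(v[m],C[m][:,2],1),np.median(C[m][:,2]))
t=env.read_camera('top')
for l in ['paint_grey','glue_bottle','tape_roll','sanding_block','pliers','offcut']: print(l,env.mark_of(t,l)[0]['at'])
rep();env.job_done()"
```

```text
959 [-9.98909661e-03  5.84948469e+01] 58.41043648123534Traceback (most recent call last):
  File "<string>", line 7, in <module>
    for l in ['paint_grey','glue_bottle','tape_roll','sanding_block','pliers','offcut']: print(l,env.mark_of(t,l)[0]['at'])
                                                                                                 ~~~~~~~~~~~~~~~~^^^
IndexError: list index out of range
```

Flag bar is level (slope −0.01 rad, top at 58.4 mm against 59 mm expected). Handing in.

```bash
python3 -c "
from h import *
rep();print(env.job_done())"
```

```text
t 22.5 v -4.9 u -215.2 z 180.4 F v 0.7 u 0.6 z 0.4 yaw 95.25
the job is handed in; nothing more can be done
None
```

The flag is down and the strip lies flush along the fence with its end against the stop screw. I handed the job in at 22.5 s of the 64 s allowed.

**What I did**
- **Flag:** I swept it over with the closed fingers and pressed it home until it would go no further, at about 12 N on the last reading.
- **Strip:** I pushed it sideways against the fence with about 9 N, then slid it along by its rear end to the screw.
- **Seating:** I held it against the screw with a measured 9 N for more than a second. The highest reading during the push was 9.1 N. I then backed the fingers straight off and lifted away.

**Last checks**
- **Flag level:** from the depth data the bar tilts about 0.01 rad, with its top at 58.4 mm against about 59 mm expected.
- **Flush:** the strip's near edge is straight to about 0.3 mm along the fence.
- **End against the screw:** the close-up picture shows it touching. In the top view its end may have come back by under 1 mm when I let go, which is within the 2 mm allowed.
- **Arm:** the gripper was clear of everything when I handed in.

**Not checked:** a final network check of where the surrounding things stood failed, because it did not find the paint pot and the script stopped there. The later pictures show the pot where it was, and the gripper's path stayed away from the others, but I did not measure them again.

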